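Clamp a sample tube in the ball-knob vise

ROBOT

A 7-joint arm with a two-finger parallel gripper is mounted at the origin on the work surface. World frame = base frame: x ahead of the robot, y to its left, z up, the work surface at z = 0. Lengths are in mm, angles in degrees, forces in N, time in s.
With the tool pointing down it reaches from about 425 to 950 mm from the base axis. Payload 4.7 kg.
Tool frame: the origin (TCP) lies on the centre line of the jaws, within the pads' length; the fingertips stand 19 mm ahead of it and the grasp point (between the pads) is the TCP (bot.tip_reach is the distance from the TCP to the fingertips, in mm); z points along the fingers, y is the line along which they close (so a half turn about z gives the same grasp; the last joint's range is limited). The gripper opens to 85 mm and grips with 20 to 120 N. Pads are 22 mm wide; open, the fingers measure 114 mm over their backs; the gripper's body (76 mm by 85 mm) begins 54 mm behind the grasp point. The pads swing forward as they close: fully open they stand 13 mm farther back than shut.
Start: joints at [71.11, 26.849, -2.785, 87.806, 1.381, 65.374, -4.715], TCP at [200.037, -644.695, 250.335] pointing down, gripper open.
Joint ranges: [-148.3, 148.3], [-19.14, 114.17], [-79.39, 73.82], [5.75, 140.21], [-59.74, 239.74], [12.07, 113.84], [-152.46, 152.46]. Speed limits (degrees/s): [147.25, 147.25, 180, 180, 180, 180, 180].

INTERFACE

Orientations are given as a 3x3 rotation matrix whose columns are the frame's x, y, z axes.
In Python, from plant import status, cams, workorder, bot gives the robot as it stands.
- The arm moves only by the tool apply_moves, never from a script. Its argument "targets" is a list that holds one entry, the list of rows, each a list of 4 numbers: the shift along the world's x, y, z in units of 40 mm (1.0 is 40 mm), then the turn about the world's z in rad. In form: [[[tx, ty, tz, roll], ...]]. A call has 1 to 10 rows; each row shifts and turns the commanded pose from where the row before left it; what a row does not reach is not made up. A row lasts 1/8 s, in which the tool goes at most 62.5 mm and 10.7 degrees, less where a joint would pass 70% of its speed; a pose out of reach is approached as far as the arm can. A call is refused whole if a number of a shift passes 1 or a number of a turn 0.188, either way. A call with a gripper value outside its range is refused whole. "fingers" is the closure, from 0 (fully open) to 1 (shut), set as the call begins (left out, the last holds). The fingers move at their own pace and stop on an object; "newtons" is the grip in N (left out, the last holds). Time passes only in rows, so rows that do not move let the fingers close. It gives the time, the measured TCP pose, the force, the opening and the grip force at its end, in the units of the state.
- status.state(): the state, without advancing time (a new reading comes with each control period).
- cams.snapshot(name): name is "side" or "top" or "wrist"; returns (picture, depth): 400x640x3 uint8, blue, green, red; 400x640 float32, mm along the optical axis (not along the pixel's ray), 0 where there is no reading.
- cams.camera_params(name): a dict with "fx", "fy", "cx", "cy" (pixels), "k1" (the pictures are not rectified: a ray, as slopes to the right and down, at radius r is drawn at 1 + k1 r^2 times it, then the intrinsics apply), "R" (3x3) and "t" (3): a world point X has camera coordinates R X + t. Camera axes: x right, y down, z forward; pixel columns grow to the right and rows downward; lengths in mm; the calibration is good to about 2 mm. A picture is of the moment at which its call begins: read the wrist's pose just before it. camera_params takes no time and is no camera call; for the wrist camera it gives the pose at the moment of the call.
- workorder.hand_in(): hands the job in; it is judged then, once.
The state is a dict: "t": time; "joint_pos": joint angles; "joint_vel": joint speeds; "joint_efforts": joint torques, N m; "tcp_pos": TCP position; "eef_rot": TCP orientation; "force": force on the tool from outside, world axes, zero at the start; "ft_torque": the same for the moment, N m; "grip_width": opening from 0.0 (shut) to 1.0 (fully open); "finger_force": force on a finger pad.
Only numpy, scipy, OpenCV 4.12 (cv2) and the standard library are available. Lean on these libraries where they do the work, as an engineer would, in place of code of your own. Each camera call takes 0.05 s, during which the arm holds its last target. There are 200 camera calls.

TASK

Take the red-capped sample tube out of the white foam rack and stand it foot down in the round socket of the tube vise, upright and fully home, and let go of it. Then tighten the vise by its smooth black ball knob, feeling the knob stiffen, until the orange jaw pad holds the tube firmly (about 12 N, at least 6 N) but never presses it with 20 N or more, which would crack it, and take the hand away. Leave the other tubes and things on the bench where they are.

Things in the scene. Friction and masses are not known exactly. Their poses are not given: they have to be found in the camera images.
- red_tube_center (a point): Centre (half-way up, on the axis) of the loose sample tube with the red cap: round, 102 mm tall, 35 g nominal. Body diameter 16 mm from the foot to 82 mm up, with a tapered foot (11 mm across at the very bottom, full width 4 mm up); cap diameter 18 mm from 82 to 102 mm up. z runs up along the tube. It stands upright in one of the three rack holes, any of the three; its foot is then 8 mm above the bench.
- red_tube_foot (a point): Centre of the underside of the red-capped tube, 51 mm below its centre; z runs up along the tube.
- yellow_tube_a_center (a point): Centre of a like tube with a yellow cap, in another rack hole; stays there.
- yellow_tube_b_center (a point): Centre of a second like tube with a yellow cap, in the remaining rack hole; stays there.
- rack: White foam rack fixed to the bench, 200 mm (its x) by 90 mm (its y), 34 mm tall; origin at the centre of its underside. Three holes of 19 mm diameter, 26 mm deep, at x = -60, 0 and +60 mm on its x axis, hold one tube each. Along its y there is free room either side of each tube for fingers.
- vise: Tube vise bolted to the bench: grey base plate 210 mm (its x) by 90 mm (y) by 12 mm, origin at the centre of its underside, z up. On its x axis: at -55 mm a blue gear housing (66 by 60 mm, top 52 mm above the bench) with a ball knob on top, at +55 mm the tube socket, between them the jaw, which slides along +x.
- socket (a point): Centre of the inner floor of the vise's aluminium tube socket, 15 mm above the bench; axes as the vise's. The socket is a round cup of 30 mm bore, 38 mm outside, 19 mm deep (rim 34 mm above the bench). On the side away from the knob stands a fixed V block (from 26 to 68 mm above the bench) that a tube at rest against it touches while its axis is 0.5 to 6.5 mm beyond the socket's centre (along the vise's +x): how much differs and is not measured.
- ball (a point): Centre of the smooth black ball of the vise's knob: 44 mm diameter, slippery (friction about 0.3, less on some days), centre 94 mm above the bench, on a vertical 14 mm stem, with a white stripe on top. The housing's top lies 42 mm below this point, a small collar (26 mm across) round the stem 36 mm below it. It turns about the vertical through this point. Pads must close across its widest part (its centre height), and with at least some 25 N, or they slip.
- knob (a joint): Knob angle, rad: 0 jaw open, grows clockwise from above (tightening), stop at 3.2; starts at 0 to 0.9. 10 mm of jaw travel per rad. Friction 0.13 N m, holding the knob where it is left; pressing the tube adds 0.01 N m per N of jaw force. A torque read with the hand still may lie 0.13 N m either side of that load: compare readings taken alike. The pad meets the tube at 2.0 to 2.7 rad.
- pad: Orange jaw pad of the vise, 24 mm wide, 18 mm tall, centre 48 mm above the bench, its flat face 5 mm along the vise's +x from this origin. It sits on a short stiff spring in the jaw: after the tube meets the V block the force on it grows 8 to 15 N per mm of further jaw travel (80 to 150 N per rad of knob).
- phone: Plum phone lying on the bench, 75 x 155 x 9 mm; bystander, origin under its centre.
- label_roll: Roll of white labels, 76 mm across, 40 mm tall; bystander, origin under its centre.
- gel_bottle: Bottle with blue cap, 60 mm across, 100 mm tall; bystander, origin under its centre.
- cap_bowl: Steel bowl, 90 mm across, 45 mm tall; bystander, origin under its centre.
- swab_box: Cardboard box 70 x 120 x 50 mm; bystander, origin under its centre.
Mind the look-alikes: they are no part of the job. Leave any pink look-alike of the vise alone.

How it is judged:
By the outcome, as a careful person would: the job done as asked, in the order asked, and still so for the second after the job is handed in, with the robot touching nothing.
It also fails if it takes over 72 s, if anything falls off the work surface, if the arm or the gripper's body presses on something with over 40 N, if the wrist force passes 120 N, or if a joint passes its speed limit or range.

## Working session

There is one attempt and no reset: what is moved stays moved. The work goes in short steps, Python scripts to look and compute and a tool call to move; the robot and the scene stay as the last step left them, time stands still between calls to the robot, and variables do not carry over. Pictures are saved under pics/ and viewed, at most 10 in all, crops included, and the job is handed in when it is done.

Besides the shell and the picture viewer there is one more tool, called after "Emit:" by a JSON object that holds its "method" and its "body", one argument or row to a line. apply_moves: Moves the arm, as the interface text tells. Its arguments: {"type":"object","properties":{"targets":{"type":"array"},"fingers":{"type":"number"},"newtons":{"type":"number"}},"required":["targets"]}

```bash
mkdir -p pics; ls; cat > h.py <<'E'
import numpy as np, cv2
from plant import status, cams, workorder, bot
def px2w(name,u,v,depth=None,z=None,P=None):
    P=P or cams.camera_params(name)
    K=np.array([[P['fx'],0,P['cx']],[0,P['fy'],P['cy']],[0,0,1.]])
    u=np.atleast_1d(u).astype(float);v=np.atleast_1d(v).astype(float)
    s=cv2.undistortPoints(np.stack([u,v],1)[:,None],K,np.array([P['k1'],0,0,0.]))[:,0]
    R=np.array(P['R']);t=np.array(P['t'])
    d=np.c_[s,np.ones(len(s))]
    if depth is not None: return (d*np.atleast_1d(depth)[:,None]-t)@R
    c=-R.T@t; w=d@R
    return c+w*((z-c[2])/w[:,2])[:,None]
E
python3 - <<'E'
from h import *
for n in ("top","side"):
    im,d=cams.snapshot(n); cv2.imwrite(f"pics/{n}1.png",im); np.save(n+"d.npy",d)
    P=cams.camera_params(n); print(n,P)
print(status.state())
E
```

```text
pics
top {'fx': 437.23058908839363, 'fy': 437.23058908839363, 'cx': 316.3427566379838, 'cy': 206.27944331891973, 'k1': -0.07575906790707582, 'R': array([[-0.01024244, -0.99977342, -0.01866017],
       [-0.98195039,  0.01358089, -0.18865047],
       [ 0.18886115,  0.01639112, -0.981867  ]]), 't': array([  81.86390132,  550.09377292, 1152.80810344])}
side {'fx': 364.2554432202595, 'fy': 364.2554432202595, 'cx': 319.47593607069683, 'cy': 201.92406341983536, 'k1': -0.039522345086723316, 'R': array([[ 0.81912204, -0.57358406, -0.00635737],
       [-0.33780955, -0.4734015 , -0.81349599],
       [ 0.46359874,  0.66850007, -0.58153577]]), 't': array([-406.99251462,  270.63494889,  551.71851168])}
{'t': 0.1, 'joint_pos': array([71.10848362, 26.89292041, -2.78637158, 87.86502591,  1.3789961 ,
       65.37224861, -4.7150366 ]), 'joint_vel': array([ 0.07965629, -0.12890687, -0.05960376, -0.08141892, -0.02475101,
       -0.07791534,  0.05320228]), 'joint_efforts': array([ 2.37035256e-04, -5.11516929e+01, -4.71328839e-02, -2.38389248e+01,
        1.08122735e-02,  4.38594085e-03,  1.92142136e-05]), 'tcp_pos': array([ 199.91204591, -644.23276702,  249.37733336]), 'eef_rot': array([[ 9.55077983e-01,  2.96354158e-01, -5.10002185e-04],
       [ 2.96354596e-01, -9.55076626e-01,  1.61000261e-03],
       [-9.96019823e-06, -1.68881954e-03, -9.99998574e-01]]), 'force': array([-0.47384766,  0.6429016 , -0.31897627]), 'ft_torque': array([-0.01269961,  0.04732142,  0.01891581]), 'finger_force': 0.0, 'grip_width': 0.9984848234831929}
```

View pics/top1.png

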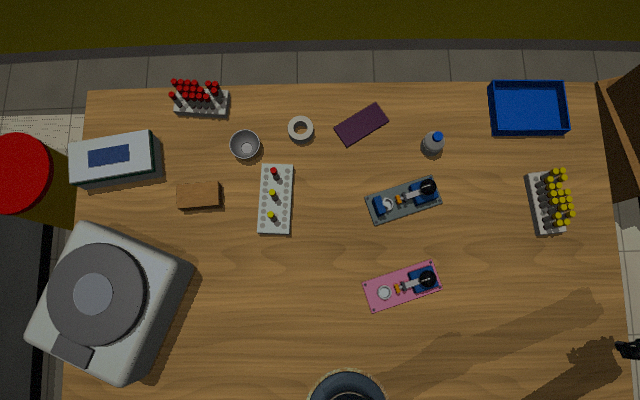

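View pics/side1.png

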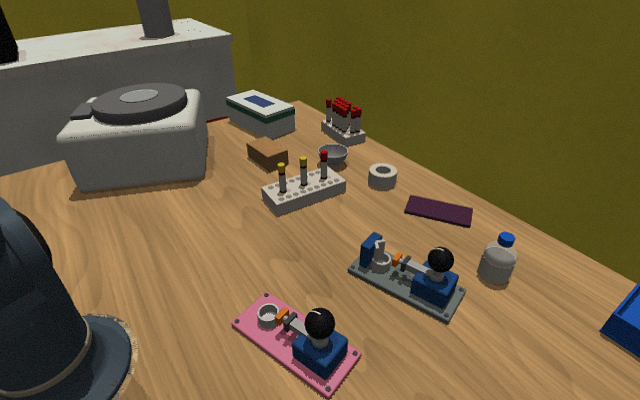

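Top view candidates: the red cap at (274,170) in the white foam rack is the one wanted. The red tubes at (200,92) are a far-rack look-alike, and the yellow caps at (272,192) and (270,215) stay. The grey vise at (403,200) has its ball at (428,186) and socket at (388,204). The pink vise at (402,287) is a look-alike.

```bash
cat > m.py <<'E'
from h import *
def cloud(n,im,d,P=None):
    v,u=np.mgrid[0:400,0:640]
    return px2w(n,u.ravel(),v.ravel(),depth=d.ravel(),P=P).reshape(400,640,3)
E
python3 - <<'E'
from m import *
from scipy.optimize import least_squares
for n in("top","side"):
    im=cv2.imread(f"pics/{n}1.png");d=np.load(n+"d.npy");W=cloud(n,im,d);Z=W[...,2]
    hsv=cv2.cvtColor(im,cv2.COLOR_BGR2HSV);H,S,V=[hsv[...,i].astype(int) for i in range(3)]
    box=lambda u0,u1,v0,v1:np.pad(np.ones((v1-v0,u1-u0),bool),((v0,400-v1),(u0,640-u1)))
    if n=="top": br,bb,bv,bk=box(262,288,160,182),box(412,442,172,204),box(358,448,170,230),box(250,302,158,240)
    else: br,bb,bv,bk=box(314,334,146,182),box(424,458,243,275),box(340,470,228,322),box(255,350,150,215)
    m=br&((H<8)|(H>172))&(S>150)&(V>60)&(d>0)
    print(n,"red",m.sum(),np.median(W[m],0).round(1),Z[m].max().round(1),Z[m].min().round(1))
    m=bb&(V<50)&(Z>78)&(Z<125); p=W[m]
    f=least_squares(lambda c:np.linalg.norm(p-c,axis=1)-22,np.median(p,0)-[0,0,10],loss='soft_l1'); print("ball",m.sum(),f.x.round(1),np.abs(f.fun).mean().round(2))
    for nm,b,z0,z1 in(("plate",bv,7,17),("rack",bk,30,38)):
        m=b&(Z>z0)&(Z<z1)&(d>0);q=W[m][:,:2].astype(np.float32)
        print(nm,m.sum(),np.median(Z[m]).round(1),cv2.minAreaRect(q))
im=cv2.imread("pics/top1.png");a=cv2.resize(im[150:240,250:320],None,fx=5,fy=5,interpolation=2);b=cv2.resize(im[160:240,360:450],None,fx=5,fy=5,interpolation=2)
c=np.zeros((450,800,3),np.uint8);c[:450,:350]=a;c[:400,350:800]=b;cv2.imwrite("pics/crop.png",c)
E
```

```text
top red 30 [641.  189.5 110. ] 114.6 106.6
ball 195 [ 593.  -224.3   94.2] 1.14
plate 1180 11.8 ((565.638671875, -169.34225463867188), (106.44581604003906, 227.95428466796875), 17.852123260498047)
rack 1788 33.8 ((581.3742065429688, 192.9105224609375), (91.08280181884766, 200.71688842773438), 86.91197204589844)
side red 27 [642.  187.  110.6] 112.4 94.5
ball 488 [ 595.  -222.4   94.4] 0.64
plate 2106 12.2 ((578.1393432617188, -171.45970153808594), (92.6131820678711, 209.81092834472656), 17.663515090942383)
rack 1555 35.2 ((607.1451416015625, 237.78431701660156), (263.36163330078125, 264.45947265625), 60.10688018798828)
```

View pics/crop.png

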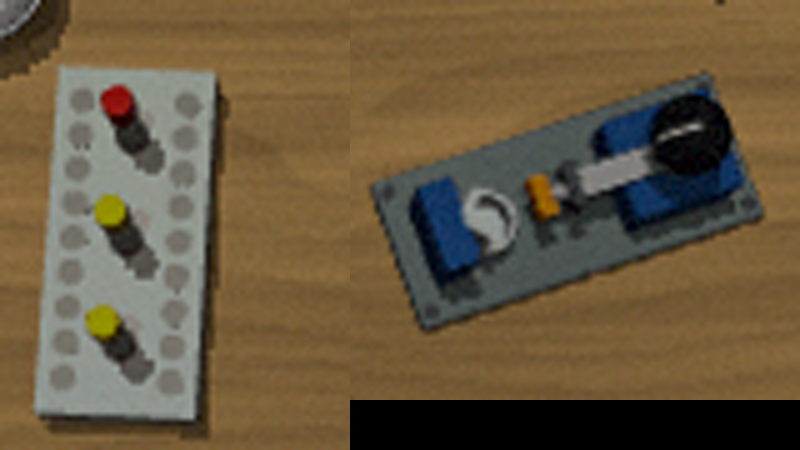

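The crop confirms that the red cap is in the rack's +x end hole and that the ball sits on the grey vise. The measurements agree:

| Item | Position (mm) |
|---|---|
| Red tube | (641, 189.5) |
| Ball | (594, -223.5, 94) |
| Vise +x axis | direction 107.7° |
| Socket | about (560.5, -118.7) |

Now moving.

Emit:
{"method": "apply_moves", "body": {
  "targets": [
    [[0.52, 0.99, 0, -0.017], [0.52, 0.99, 0, -0.017], [0.52, 0.99, 0, -0.017], [0.52, 0.99, 0, -0.017], [0.52, 0.99, 0, -0.017], [0.52, 0.99, 0, -0.017], [0.52, 0.99, 0, -0.017], [0.52, 0.99, 0, -0.017], [0.52, 0.99, 0, -0.017], [0.52, 0.99, 0, -0.017]]
  ],
  "fingers": 0.2,
  "newtons": 40
}}

```text
t: 1.35
tcp_pos: [408.3, -247.3, 250.2]
eef_rot: [[0.992, 0.13, -0.0], [0.13, -0.992, -0.0], [-0.0, -0.0, -1.0]]
force: [-0.2, -0.1, -0.6]
grip_width: 0.804
finger_force: 0.0
```

Emit:
{"method": "apply_moves", "body": {
  "targets": [
    [[0.52, 0.99, -0.1, -0.017], [0.52, 0.99, -0.1, -0.017], [0.52, 0.99, -0.1, -0.017], [0.52, 0.99, -0.1, -0.017], [0.52, 0.99, -0.1, -0.017], [0.52, 0.99, -0.1, -0.017], [0.52, 0.99, -0.1, -0.017], [0.52, 0.99, -0.1, -0.017], [0.52, 0.99, -0.1, -0.017], [0, 0, 0, 0]]
  ]
}}

```text
t: 2.6
tcp_pos: [595.3, 112.1, 213.5]
eef_rot: [[1.0, -0.016, -0.001], [-0.016, -1.0, 0.002], [-0.001, -0.002, -1.0]]
force: [-0.6, 0.1, 0.3]
grip_width: 0.803
finger_force: 0.0
```

Emit:
{"method": "apply_moves", "body": {
  "targets": [
    [[0.575, 0.97, 0, -0.019], [0.575, 0.97, 0, -0.019], [0, 0, 0, 0], [0, 0, 0, 0]]
  ]
}}

```text
t: 3.1
tcp_pos: [640.8, 183.5, 213.7]
eef_rot: [[0.998, -0.061, -0.001], [-0.061, -0.998, -0.002], [-0.001, 0.002, -1.0]]
force: [0.1, -0.3, -0.7]
grip_width: 0.8
finger_force: 0.0
```

```bash
python3 - <<'E'
from m import *
P=cams.camera_params("wrist");im,d=cams.snapshot("wrist");cv2.imwrite("pics/w1.png",im)
W=cloud("wrist",im,d,P);Z=W[...,2]
hsv=cv2.cvtColor(im,cv2.COLOR_BGR2HSV);H,S,V=[hsv[...,i].astype(int) for i in range(3)]
m=((H<8)|(H>172))&(S>150)&(V>60)&(d>0)&(Z>90)&(Z<120)
t=m&(Z>107)
for q in(m,t):
  p=W[q];print(q.sum(),np.median(p,0).round(1),p[:,:2].min(0).round(1),p[:,:2].max(0).round(1),cv2.minEnclosingCircle(p[:,:2].astype(np.float32)))
s=status.state();print(s['tcp_pos'],s['joint_pos'].round(1),bot.tip_reach)
E
```

```text
329 [644.  190.4 110.2] [635.6 182.6] [651.8 198.5] ((643.6992797851562, 190.50534057617188), 8.23766040802002)
329 [644.  190.4 110.2] [635.6 182.6] [651.8 198.5] ((643.6992797851562, 190.50534057617188), 8.23766040802002)
[640.89094846 183.03188238 213.93396746] [  -3.8   29.7  -23.    90.3   12.7   62.6 -123.4] 19.0
```

View pics/w1.png

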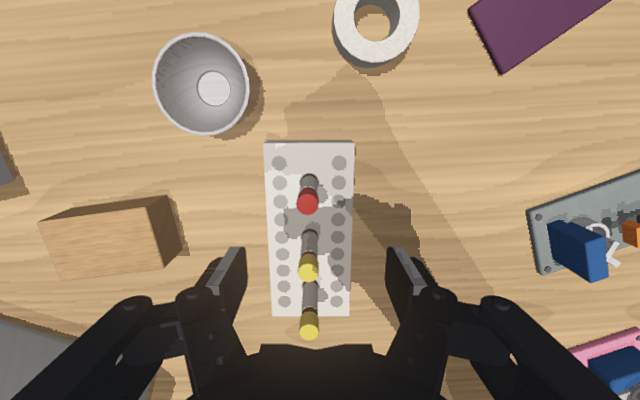

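The wrist view shows the red cap at (307,204), measured at about (643,190.4) with its top at 110, which matches the expected height. The yellow caps are at (308,272) and (309,332). Both fingers are clear.

Emit:
{"method": "apply_moves", "body": {
  "targets": [
    [[0.05, 0.17, -0.9, 0], [0, 0, -0.9, 0], [0, 0, 0, 0], [0, 0, 0, 0]]
  ]
}}

```text
t: 3.65
tcp_pos: [644.0, 191.2, 143.9]
eef_rot: [[0.998, -0.062, 0.002], [-0.062, -0.998, 0.0], [0.002, -0.0, -1.0]]
force: [0.7, 1.0, 0.2]
grip_width: 0.8
finger_force: 0.0
```

```bash
python3 - <<'E'
from m import *
P=cams.camera_params("wrist");im,d=cams.snapshot("wrist");cv2.imwrite("pics/w2.png",im)
W=cloud("wrist",im,d,P);Z=W[...,2]
hsv=cv2.cvtColor(im,cv2.COLOR_BGR2HSV);H,S,V=[hsv[...,i].astype(int) for i in range(3)]
m=((H<8)|(H>172))&(S>150)&(V>60)&(d>0)&(Z>90)&(Z<120)
p=W[m&(Z>107)];print(len(p),np.median(p,0).round(1),cv2.minEnclosingCircle(p[:,:2].astype(np.float32)),np.argwhere(m).mean(0))
s=status.state();print(s['tcp_pos'])
E
```

```text
155 [648.3 193.1 110.1] ((643.6424560546875, 190.81884765625), 8.286190032958984) [238.72903226 314.23870968]
[644.31410004 191.69438861 144.40227101]
```

Emit:
{"method": "apply_moves", "body": {
  "targets": [
    [[-0.01, -0.015, -0.7, 0], [0, 0, -0.4, 0], [0, 0, 0, 0]]
  ]
}}

```text
t: 4.08
tcp_pos: [642.5, 191.1, 97.8]
eef_rot: [[0.998, -0.06, -0.001], [-0.06, -0.998, -0.001], [-0.001, 0.001, -1.0]]
force: [-0.8, -0.2, 0.4]
grip_width: 0.801
finger_force: 0.0
```

Emit:
{"method": "apply_moves", "body": {
  "targets": [
    [[0, 0, 0, 0], [0, 0, 0, 0], [0, 0, 0, 0], [0, 0, 0, 0], [0, 0, 0, 0], [0, 0, 0, 0]]
  ],
  "fingers": 1,
  "newtons": 30
}}

```text
t: 4.82
tcp_pos: [643.4, 191.6, 99.1]
eef_rot: [[0.998, -0.06, 0.001], [-0.06, -0.998, 0.0], [0.001, -0.0, -1.0]]
force: [-1.4, -0.3, 6.4]
grip_width: 0.202
finger_force: 29.4
```

Emit:
{"method": "apply_moves", "body": {
  "targets": [
    [[0, 0, 0.25, 0], [0, 0, 0.5, 0], [0, 0, 0.6, 0], [0, 0, 0.6, 0], [0, 0, 0.6, 0], [0, 0, 0, 0]]
  ]
}}

```text
t: 5.58
tcp_pos: [644.0, 192.4, 203.6]
eef_rot: [[0.998, -0.06, 0.005], [-0.06, -0.998, 0.002], [0.005, -0.002, -1.0]]
force: [-0.4, -0.3, -0.5]
grip_width: 0.202
finger_force: 29.3
```

Emit:
{"method": "apply_moves", "body": {
  "targets": [
    [[-0.19, -0.7, 0, 0.176], [-0.19, -0.7, 0, 0.176], [-0.19, -0.7, 0, 0.176], [-0.19, -0.7, 0, 0.176], [-0.19, -0.7, 0, 0.176], [-0.19, -0.7, 0, 0.176], [-0.19, -0.7, 0, 0.176], [-0.19, -0.7, 0, 0.176], [-0.19, -0.7, 0, 0.176], [-0.19, -0.7, 0, 0.176]]
  ]
}}

```text
t: 6.82
tcp_pos: [565.9, -89.4, 199.5]
eef_rot: [[-0.135, 0.991, -0.001], [0.991, 0.135, 0.0], [0.001, -0.001, -1.0]]
force: [0.7, 0.1, -0.7]
grip_width: 0.197
finger_force: 29.4
```

Emit:
{"method": "apply_moves", "body": {
  "targets": [
    [[-0.16, -0.72, 0, 0.176], [0, 0, 0, 0], [0, 0, 0, 0], [0, 0, 0, 0]]
  ]
}}

```text
t: 7.32
tcp_pos: [560.6, -115.7, 200.4]
eef_rot: [[-0.302, 0.953, 0.0], [0.953, 0.302, 0.001], [0.001, 0.0, -1.0]]
force: [0.6, 0.4, -0.8]
grip_width: 0.195
finger_force: 29.4
```

```bash
python3 - <<'E'
from m import *
s=status.state();print(s['tcp_pos'],s['eef_rot'].round(3),s['joint_pos'].round(1),s['force'],s['ft_torque'])
P=cams.camera_params("wrist");im,d=cams.snapshot("wrist");cv2.imwrite("pics/w3.png",im);np.save("w3.npy",d)
import pickle;pickle.dump(P,open("w3.pkl","wb"))
E
```

```text
[ 560.57120207 -115.68909334  200.3700223 ] [[-0.302  0.953  0.   ]
 [ 0.953  0.302  0.001]
 [ 0.001  0.    -1.   ]] [ 43.3  27.6 -47.9 103.3  23.5  59.6   4. ] [ 0.55019192  0.37587073 -0.82584191] [-0.0034986   0.01269512 -0.02233344]
```

View pics/w3.png

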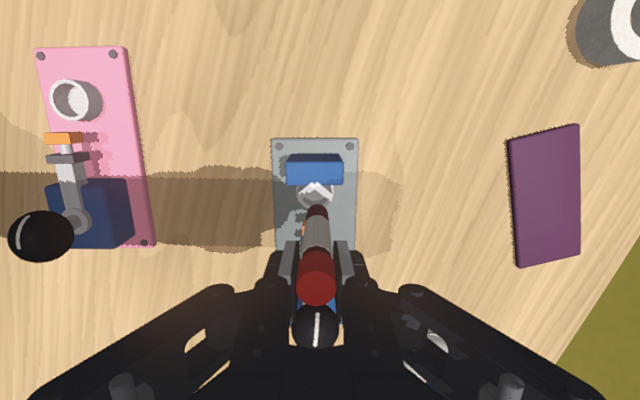

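The wrist view shows the tube held upright at (317,250), with the grey vise's V block at (315,168), the socket at (315,195) and the plate corners at (271,139) and (357,139). Next I'll refine the socket position from here.

```bash
python3 - <<'E'
from m import *
import pickle
P=pickle.load(open("w3.pkl","rb"));im=cv2.imread("pics/w3.png");d=np.load("w3.npy")
W=cloud("wrist",im,d,P);Z=W[...,2]
a=np.deg2rad(107.7);ux=np.array([np.cos(a),np.sin(a)]);uy=np.array([-ux[1],ux[0]])
o=np.array([560.6,-118.7])
X=(W[...,:2]-o)@ux;Y=(W[...,:2]-o)@uy
win=np.zeros(Z.shape,bool);win[120:260,255:375]=1
m=win&(abs(Z-12)<3)&(X>-20)&(X<80)&(abs(Y)<70);print("plate z",np.median(Z[m]),"Xmax (want 50)",np.percentile(X[m],99.5),"Y",np.percentile(Y[m],[.5,99.5]))
m=win&(Z>64)&(Z<72)&(X>0)&(X<60);print("V top",np.median(Z[m]),np.percentile(X[m],[1,99]),np.percentile(Y[m],[1,99]))
m=win&(Z>30)&(Z<38)&(abs(X)<30)&(abs(Y)<30);print("rim",m.sum(),np.median(Z[m]),np.percentile(X[m],[1,99]),np.percentile(Y[m],[1,99]))
# angle of plate
pl=(win&(abs(Z-12)<3)).astype(np.uint8);print(cv2.minAreaRect(W[pl>0][:,:2].astype(np.float32)))
# tube: points between
t=np.array([560.57,-115.69]);R=np.linalg.norm(W[...,:2]-t,axis=-1)
for z0,z1 in((115,130),(130,150),(150,170),(170,188),(193,207)):
  m=win*0+1;m=(R<25)&(Z>z0)&(Z<z1)&(abs(Y-(t-o)@uy)<10);print(z0,m.sum(),np.percentile(Y[m],[2,98]).round(1),np.percentile(X[m],98).round(1))
E
```

```text
plate z 12.21999142472952 Xmax (want 50) 49.851245503088236 Y [-43.82461056  45.35203975]
V top 68.22784116320908 [ 3.98316325 35.02312903] [-23.28281911  25.09804829]
rim 145 34.11063322128788 [-16.64909159   5.92647521] [-17.85853188  19.09909556]
((563.9430541992188, -131.72149658203125), (90.0854721069336, 126.85275268554688), 17.703792572021484)
115 143 [-8.6  6. ] 11.8
130 223 [-8.6  6.3] 12.0
150 334 [-8.7  6.8] 12.1
170 486 [-9.   7.9] 14.4
193 679 [-10.4   8.7] 14.9
```

Emit:
{"method": "apply_moves", "body": {
  "targets": [
    [[0, -0.117, -0.4, 0], [0, 0, -0.4, 0], [0, 0, -0.4, 0], [0, 0, -0.3, 0], [0, 0, 0, 0], [0, 0, 0, 0]]
  ]
}}

```text
t: 8.12
tcp_pos: [560.8, -121.8, 140.7]
eef_rot: [[-0.3, 0.954, 0.001], [0.954, 0.3, 0.0], [-0.0, 0.001, -1.0]]
force: [0.5, -0.8, -0.5]
grip_width: 0.201
finger_force: 29.4
```

Emit:
{"method": "apply_moves", "body": {
  "targets": [
    [[0, 0, -0.25, 0], [0, 0, -0.25, 0], [0, 0, -0.15, 0], [0, 0, 0, 0], [0, 0, 0, 0]]
  ]
}}

```text
t: 8.75
tcp_pos: [560.6, -121.9, 114.4]
eef_rot: [[-0.3, 0.954, 0.0], [0.954, 0.3, 0.0], [-0.0, 0.0, -1.0]]
force: [-0.4, 0.0, -1.0]
grip_width: 0.198
finger_force: 29.4
```

Emit:
{"method": "apply_moves", "body": {
  "targets": [
    [[0, 0, -0.1, 0], [0, 0, -0.06, 0], [0, 0, 0, 0], [0, 0, 0, 0]]
  ]
}}

```text
t: 9.25
tcp_pos: [560.5, -122.0, 108.0]
eef_rot: [[-0.3, 0.954, 0.0], [0.954, 0.3, 0.0], [0.0, 0.0, -1.0]]
force: [-0.3, -0.2, -0.2]
grip_width: 0.199
finger_force: 29.4
```

Emit:
{"method": "apply_moves", "body": {
  "targets": [
    [[0, 0, -0.03, 0], [0, 0, -0.03, 0], [0, 0, 0, 0], [0, 0, 0, 0]]
  ]
}}

```text
t: 9.75
tcp_pos: [560.9, -122.0, 106.1]
eef_rot: [[-0.3, 0.954, 0.001], [0.954, 0.3, -0.0], [-0.001, 0.001, -1.0]]
force: [0.1, -0.7, 4.3]
grip_width: 0.197
finger_force: 29.7
```

Emit:
{"method": "apply_moves", "body": {
  "targets": [
    [[-0.008, 0.024, 0.03, 0], [-0.008, 0.024, 0, 0], [-0.008, 0.024, 0, 0], [0, 0, 0, 0], [0, 0, 0, 0]]
  ]
}}

```text
t: 10.38
tcp_pos: [559.4, -119.1, 106.6]
eef_rot: [[-0.3, 0.954, -0.0], [0.954, 0.3, 0.0], [0.0, -0.0, -1.0]]
force: [-0.2, -0.3, -1.6]
grip_width: 0.2
finger_force: 29.3
```

Emit:
{"method": "apply_moves", "body": {
  "targets": [
    [[-0.008, 0.024, 0, 0], [-0.004, 0.012, 0, 0], [0, 0, 0, 0], [0, 0, 0, 0]]
  ]
}}

```text
t: 10.88
tcp_pos: [559.2, -118.1, 106.8]
eef_rot: [[-0.3, 0.954, 0.001], [0.954, 0.3, -0.001], [-0.001, 0.0, -1.0]]
force: [0.8, -2.0, -1.3]
grip_width: 0.199
finger_force: 29.3
```

Emit:
{"method": "apply_moves", "body": {
  "targets": [
    [[-0.008, 0.024, 0, 0], [-0.004, 0.012, 0, 0], [0, 0, 0, 0], [0, 0, 0, 0]]
  ]
}}

```text
t: 11.38
tcp_pos: [558.9, -117.2, 106.9]
eef_rot: [[-0.3, 0.954, 0.001], [0.954, 0.3, -0.001], [-0.002, 0.001, -1.0]]
force: [2.5, -4.9, -1.4]
grip_width: 0.198
finger_force: 29.3
```

The tube touches the V block (about 5 N). I'll back off 1 mm, set it down and release.

Emit:
{"method": "apply_moves", "body": {
  "targets": [
    [[0.01, -0.031, 0, 0], [0, 0, -0.022, 0], [0, 0, 0, 0], [0, 0, 0, 0]]
  ]
}}

```text
t: 11.88
tcp_pos: [559.3, -117.5, 106.2]
eef_rot: [[-0.3, 0.954, 0.001], [0.954, 0.3, -0.0], [-0.0, 0.001, -1.0]]
force: [1.2, -3.4, 2.5]
grip_width: 0.195
finger_force: 29.6
```

Emit:
{"method": "apply_moves", "body": {
  "targets": [
    [[0, 0, 0, 0], [0, 0, 0, 0], [0, 0, 0, 0], [0, 0, 0, 0]]
  ],
  "fingers": 0.5
}}

```text
t: 12.38
tcp_pos: [558.7, -117.1, 105.7]
eef_rot: [[-0.301, 0.954, -0.0], [0.954, 0.301, 0.001], [0.001, -0.0, -1.0]]
force: [0.4, 0.1, 0.2]
grip_width: 0.494
finger_force: 0.0
```

Emit:
{"method": "apply_moves", "body": {
  "targets": [
    [[0, 0, 0.3, 0], [0, 0, 0.5, 0], [0, 0, 0.7, 0], [0, 0, 0.9, 0], [0.12, -0.38, 0, 0.172], [0.12, -0.38, 0, 0.172], [0.12, -0.38, 0, 0.172], [0.12, -0.38, 0, 0.172], [0.12, -0.38, 0, 0.172], [0.12, -0.38, 0, 0.172]]
  ],
  "fingers": 0.1
}}

```text
t: 13.62
tcp_pos: [588.2, -209.4, 203.7]
eef_rot: [[-0.974, 0.227, 0.002], [0.227, 0.974, -0.001], [-0.002, -0.0, -1.0]]
force: [0.2, -0.5, 1.0]
grip_width: 0.901
finger_force: 0.0
```

Emit:
{"method": "apply_moves", "body": {
  "targets": [
    [[0.12, -0.38, 0, 0.172], [0, 0, 0, 0], [0, 0, 0, 0], [0, 0, 0, 0]]
  ]
}}

```text
t: 14.12
tcp_pos: [592.5, -222.9, 202.5]
eef_rot: [[-0.998, 0.062, 0.0], [0.062, 0.998, -0.0], [-0.0, -0.0, -1.0]]
force: [-0.5, 0.3, 0.4]
grip_width: 0.901
finger_force: 0.0
```

```bash
python3 - <<'E'
from m import *
from scipy.optimize import least_squares
s=status.state();print(s['tcp_pos'],s['joint_pos'].round(1),s['ft_torque'],s['force'])
P=cams.camera_params("wrist");im,d=cams.snapshot("wrist")
W=cloud("wrist",im,d,P);Z=W[...,2];V=im.max(2)
m=(V<70)&(Z>85)&(Z<122)&(np.linalg.norm(W[...,:2]-[593.5,-223.7],axis=-1)<24);p=W[m]
f=least_squares(lambda c:np.linalg.norm(p-c,axis=1)-22,[593.5,-223.7,94],loss='soft_l1');print("ball",m.sum(),f.x,np.abs(f.fun).mean())
im2,d2=cams.snapshot("side");im3,_=cams.snapshot("top")
c=np.zeros((600,800,3),np.uint8);c[:250,:400]=cv2.resize(im,(400,250));c[:300,400:]=cv2.resize(im2[215:335,335:495],(400,300));c[300:,400:]=cv2.resize(im3[160:235,360:460],(400,300))
cv2.imwrite("pics/c4.png",c)
E
```

```text
[ 592.46474249 -222.85175083  202.50063918] [ 57.   39.2 -61.5  94.6  36.6  68.8  73.4] [-0.02872982 -0.03987028 -0.00637845] [-0.46740684  0.25012947  0.36941564]
ball 2076 [ 593.70559794 -224.48693809   94.27670146] 0.3647318819055309
```

View pics/c4.png

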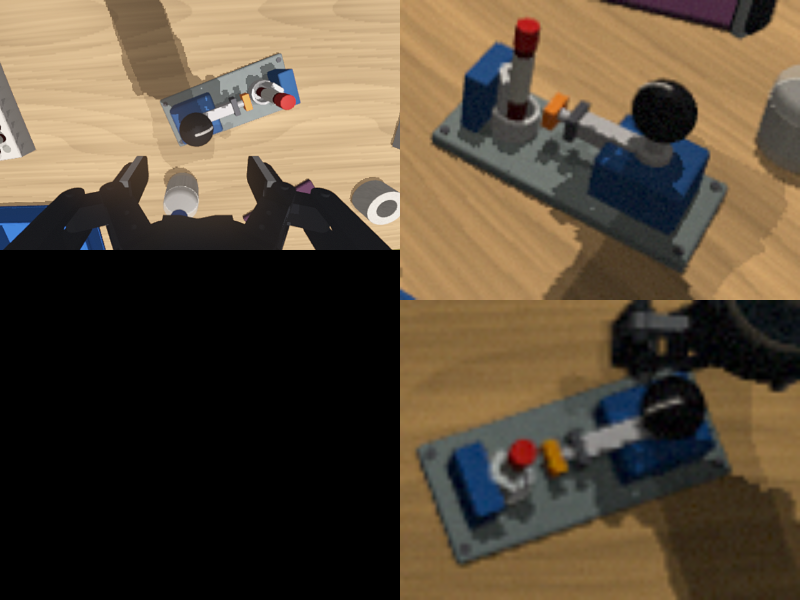

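The tube stands upright in the socket: red cap at (526,38) in the side crop, seated in the cup. The pad is still clear of it. Going down on the ball at about (593.7,-224.3).

Emit:
{"method": "apply_moves", "body": {
  "targets": [
    [[0.03, -0.035, -0.6, 0], [0, 0, -0.7, 0], [0, 0, -0.7, 0], [0, 0, -0.5, 0], [0, 0, -0.25, 0], [0, 0, 0, 0], [0, 0, 0, 0]]
  ]
}}

```text
t: 15.15
tcp_pos: [594.4, -225.2, 92.8]
eef_rot: [[-0.998, 0.062, 0.002], [0.062, 0.998, -0.0], [-0.002, -0.0, -1.0]]
force: [-0.3, -0.5, 0.0]
grip_width: 0.898
finger_force: 0.0
```

```bash
python3 - <<'E'
from h import *
s=status.state();print(s['tcp_pos'],s['ft_torque'],s['force'])
E
```

```text
[ 594.44497059 -225.19162044   92.80631837] [ 0.00271569 -0.03843141  0.04190458] [-0.34913659 -0.50415314  0.0103432 ]
```

Emit:
{"method": "apply_moves", "body": {
  "targets": [
    [[-0.015, 0.018, 0, 0], [0, 0, 0, 0], [0, 0, 0, 0], [0, 0, 0, 0], [0, 0, 0, 0], [0, 0, 0, 0]]
  ],
  "fingers": 1,
  "newtons": 60
}}

```text
t: 15.9
tcp_pos: [593.4, -224.6, 92.9]
eef_rot: [[-0.998, 0.062, 0.001], [0.062, 0.998, -0.001], [-0.001, -0.001, -1.0]]
force: [-2.0, 0.1, 5.8]
grip_width: 0.487
finger_force: 59.9
```

```bash
cat > s.py <<'E'
from h import *
s=status.state();R=s['eef_rot'];print(s['t'],s['tcp_pos'].round(1),"tau",s['ft_torque'].round(3),"F",s['force'].round(1),"yaw",np.degrees(np.arctan2(R[1,1],R[0,1])).round(2),"grip",s['grip_width'],s['finger_force'],"q7",s['joint_pos'][6].round(1))
E
python3 s.py
```

```text
15.9 [ 593.4 -224.6   92.9] tau [-0.087  0.412  0.045] F [-2.   0.1  5.8] yaw 86.45 grip 0.48662024673655235 59.93556261062622 q7 68.5
```

Emit:
{"method": "apply_moves", "body": {
  "targets": [
    [[0, 0, 0, -0.1], [0, 0, 0, -0.1], [0, 0, 0, -0.1], [0, 0, 0, -0.1]]
  ]
}}

```text
t: 16.4
tcp_pos: [593.4, -224.3, 92.9]
eef_rot: [[-0.894, 0.448, 0.001], [0.448, 0.894, -0.001], [-0.001, -0.0, -1.0]]
force: [-1.3, 0.5, 3.9]
grip_width: 0.488
finger_force: 60.1
```

```bash
python3 s.py
```

```text
16.4 [ 593.4 -224.3   92.9] tau [0.053 0.373 0.174] F [-1.3  0.5  3.9] yaw 63.4 grip 0.48837290369908226 60.12546479701996 q7 48.3
```

Emit:
{"method": "apply_moves", "body": {
  "targets": [
    [[0, 0, 0, -0.1], [0, 0, 0, -0.1], [0, 0, 0, -0.1], [0, 0, 0, -0.1]]
  ]
}}

```text
t: 16.9
tcp_pos: [593.6, -224.1, 92.9]
eef_rot: [[-0.649, 0.761, 0.001], [0.761, 0.649, -0.0], [-0.001, 0.001, -1.0]]
force: [-0.6, 0.5, 5.3]
grip_width: 0.486
finger_force: 60.0
```

```bash
python3 s.py; python3 - <<'E'
from m import *
im2,_=cams.snapshot("side");im3,_=cams.snapshot("top")
c=np.zeros((300,800,3),np.uint8);c[:,:400]=cv2.resize(im2[215:335,335:495],(400,300));c[:,400:]=cv2.resize(im3[160:235,360:460],(400,300))
cv2.imwrite("pics/c5.png",c)
E
```

```text
16.9 [ 593.6 -224.1   92.9] tau [0.125 0.317 0.136] F [-0.6  0.5  5.3] yaw 40.49 grip 0.4855540588210986 60.02337992191315 q7 28.5
```

View pics/c5.png

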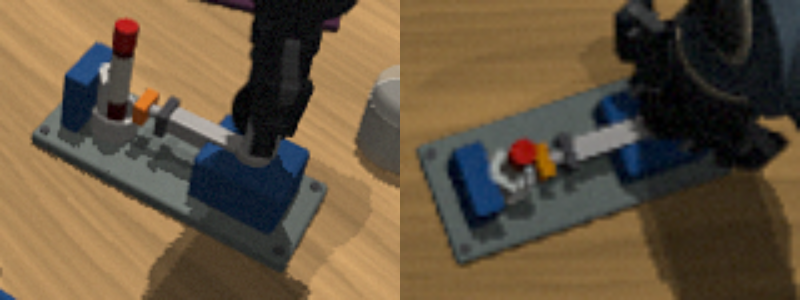

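Turning needs about 0.14 N m, the pad advances and there is no slip. The crop shows the pad nearing the tube. I'll take 0.25 rad more and measure the remaining gap.

Emit:
{"method": "apply_moves", "body": {
  "targets": [
    [[0, 0, 0, -0.1], [0, 0, 0, -0.05], [0, 0, 0, -0.05], [0, 0, 0, -0.05]]
  ]
}}

```text
t: 17.5
tcp_pos: [593.7, -224.1, 92.9]
eef_rot: [[-0.444, 0.896, 0.001], [0.896, 0.444, -0.0], [-0.001, 0.001, -1.0]]
force: [-1.5, 0.5, 7.4]
grip_width: 0.49
finger_force: 60.7
```

```bash
python3 s.py; python3 - <<'E'
from m import *
a=np.deg2rad(107.7);ux=np.array([np.cos(a),np.sin(a)]);uy=np.array([-ux[1],ux[0]]);o=np.array([559.9,-119.])
for n in("side","top"):
  im,d=cams.snapshot(n);W=cloud(n,im,d);Z=W[...,2];hsv=cv2.cvtColor(im,cv2.COLOR_BGR2HSV);H,S,V=[hsv[...,i].astype(int) for i in range(3)]
  X=(W[...,:2]-o)@ux;Y=(W[...,:2]-o)@uy
  m=(H>8)&(H<22)&(S>200)&(V>90)&(Z>36)&(Z<62)&(abs(Y)<18)&(X>-70)&(X<5)
  print(n,m.sum(),np.percentile(X[m],[5,50,95,99]).round(1),"want face at about -8")
  m=((H<8)|(H>172))&(S>150)&(Z>92)&(abs(X)<25)&(abs(Y)<25);print("cap",np.median(X[m]),np.median(Y[m]))
E
```

```text
17.5 [ 593.7 -224.1   92.9] tau [0.128 0.345 0.115] F [-1.5  0.5  7.4] yaw 26.36 grip 0.4895835469921206 60.68453550338745 q7 16.3
side 54 [-26.2 -22.4 -18.  -17.6] want face at about -8
cap -1.61572342208422 3.4798304680956083
top 19 [-26.4 -22.9 -19.2 -19.1] want face at about -8
cap 0.7947372452580563 1.4071631748377065
```

Emit:
{"method": "apply_moves", "body": {
  "targets": [
    [[0, 0, 0, -0.1], [0, 0, 0, -0.1], [0, 0, 0, -0.1], [0, 0, 0, -0.1], [0, 0, 0, -0.05], [0, 0, 0, -0.05], [0, 0, 0, -0.05], [0, 0, 0, -0.05]]
  ]
}}

```text
t: 18.6
tcp_pos: [594.1, -224.0, 92.9]
eef_rot: [[0.139, 0.99, 0.002], [0.99, -0.139, 0.0], [0.0, 0.002, -1.0]]
force: [0.6, 0.9, 6.1]
grip_width: 0.486
finger_force: 60.6
```

```bash
python3 s.py
```

```text
18.6 [ 594.1 -224.    92.9] tau [0.236 0.215 0.162] F [0.6 0.9 6.1] yaw -8.01 grip 0.4855706740790966 60.6471848487854 q7 -13.1
```

Emit:
{"method": "apply_moves", "body": {
  "targets": [
    [[0, 0, 0, -0.02], [0, 0, 0, -0.02], [0, 0, 0, -0.02], [0, 0, 0, -0.02]]
  ]
}}

```text
t: 19.1
tcp_pos: [594.1, -224.0, 92.9]
eef_rot: [[0.217, 0.976, 0.002], [0.976, -0.217, 0.0], [0.001, 0.002, -1.0]]
force: [1.0, 0.3, 5.7]
grip_width: 0.487
finger_force: 60.6
```

```bash
python3 s.py; python3 - <<'E'
from m import *
a=np.deg2rad(107.7);ux=np.array([np.cos(a),np.sin(a)]);uy=np.array([-ux[1],ux[0]]);o=np.array([559.9,-119.])
for n in("side","top"):
  im,d=cams.snapshot(n);W=cloud(n,im,d);Z=W[...,2];hsv=cv2.cvtColor(im,cv2.COLOR_BGR2HSV);H,S,V=[hsv[...,i].astype(int) for i in range(3)]
  X=(W[...,:2]-o)@ux;Y=(W[...,:2]-o)@uy
  m=(H>8)&(H<22)&(S>200)&(V>90)&(Z>36)&(Z<62)&(abs(Y)<18)&(X>-70)&(X<5)
  print(n,m.sum(),np.percentile(X[m],[5,50,95,99]).round(1))
E
```

```text
19.1 [ 594.1 -224.    92.9] tau [0.21  0.155 0.109] F [1.  0.3 5.7] yaw -12.54 grip 0.4870277977064937 60.644166469573975 q7 -16.9
side 59 [-19.2 -15.5 -11.6 -10.9]
top 12 [-20.3 -17.1 -12.7 -12.6]
```

```bash
cat > avg.py <<'E'
from h import *
T=[];Y=[]
for i in range(8):
    s=status.state();R=s['eef_rot'];T.append(s['ft_torque'][2]);Y.append(np.degrees(np.arctan2(R[1,1],R[0,1])));cams.snapshot("top")
print("t",round(s['t'],2),"tau",np.round(T,3),"mean",np.mean(T).round(3),"yaw",np.mean(Y).round(2),s['grip_width'].round(3))
E
python3 avg.py
```

```text
Traceback (most recent call last):
  File "avg.py", line 5, in <module>
    print("t",round(s['t'],2),"tau",np.round(T,3),"mean",np.mean(T).round(3),"yaw",np.mean(Y).round(2),s['grip_width'].round(3))
                                                                                                       ^^^^^^^^^^^^^^^^^^^^^
AttributeError: 'float' object has no attribute 'round'
```

Emit:
{"method": "apply_moves", "body": {
  "targets": [
    [[0, 0, 0, -0.02], [0, 0, 0, -0.02], [0, 0, 0, -0.02], [0, 0, 0, -0.02]]
  ]
}}

```text
t: 20.1
tcp_pos: [594.2, -224.0, 92.9]
eef_rot: [[0.294, 0.956, 0.002], [0.956, -0.294, 0.0], [0.001, 0.002, -1.0]]
force: [0.2, 1.3, 5.8]
grip_width: 0.489
finger_force: 60.6
```

```bash
python3 avg.py
```

```text
Traceback (most recent call last):
  File "avg.py", line 5, in <module>
    print("t",round(s['t'],2),"tau",np.round(T,3),"mean",np.mean(T).round(3),"yaw",np.mean(Y).round(2),s['grip_width'].round(3))
                                                                                                       ^^^^^^^^^^^^^^^^^^^^^
AttributeError: 'float' object has no attribute 'round'
```

Emit:
{"method": "apply_moves", "body": {
  "targets": [
    [[0, 0, 0, -0.02], [0, 0, 0, -0.02], [0, 0, 0, -0.02]]
  ]
}}

```text
t: 20.88
tcp_pos: [594.3, -224.0, 92.9]
eef_rot: [[0.351, 0.936, 0.003], [0.936, -0.351, 0.0], [0.001, 0.002, -1.0]]
force: [-0.5, 0.9, 6.2]
grip_width: 0.487
finger_force: 60.6
```

```bash
python3 avg.py
```

```text
Traceback (most recent call last):
  File "avg.py", line 5, in <module>
    print("t",round(s['t'],2),"tau",np.round(T,3),"mean",np.mean(T).round(3),"yaw",np.mean(Y).round(2),s['grip_width'].round(3))
                                                                                                       ^^^^^^^^^^^^^^^^^^^^^
AttributeError: 'float' object has no attribute 'round'
```

```bash
sed -i "s/,s\['grip_width'\].round(3)//" avg.py; python3 avg.py
```

```text
t 21.62 tau [ 0.005 -0.013 -0.026 -0.008 -0.08  -0.032 -0.015 -0.025] mean -0.024 yaw -20.57
```

Emit:
{"method": "apply_moves", "body": {
  "targets": [
    [[0, 0, 0, -0.02], [0, 0, 0, -0.02], [0, 0, 0, -0.02]]
  ]
}}

```text
t: 22.05
tcp_pos: [594.3, -224.0, 92.9]
eef_rot: [[0.407, 0.914, 0.003], [0.914, -0.407, 0.0], [0.001, 0.002, -1.0]]
force: [-0.3, 1.1, 5.0]
grip_width: 0.489
finger_force: 60.6
```

```bash
python3 avg.py
```

```text
t 22.4 tau [ 0.135 -0.043 -0.111 -0.046 -0.017 -0.069 -0.043 -0.013] mean -0.026 yaw -24.01
```

Emit:
{"method": "apply_moves", "body": {
  "targets": [
    [[0, 0, 0, -0.02], [0, 0, 0, -0.02], [0, 0, 0, -0.02]]
  ]
}}

```text
t: 22.82
tcp_pos: [594.3, -224.0, 92.9]
eef_rot: [[0.461, 0.888, 0.003], [0.888, -0.461, 0.0], [0.001, 0.002, -1.0]]
force: [-0.2, 0.5, 5.5]
grip_width: 0.489
finger_force: 60.6
```

```bash
python3 avg.py
```

```text
t 23.18 tau [ 0.108 -0.035 -0.018 -0.067  0.017 -0.03  -0.078 -0.025] mean -0.016 yaw -27.44
```

Emit:
{"method": "apply_moves", "body": {
  "targets": [
    [[0, 0, 0, -0.02], [0, 0, 0, -0.02]]
  ]
}}

```text
t: 23.48
tcp_pos: [594.4, -224.1, 92.9]
eef_rot: [[0.496, 0.868, 0.003], [0.868, -0.496, -0.0], [0.001, 0.002, -1.0]]
force: [0.6, 0.8, 5.2]
grip_width: 0.488
finger_force: 60.6
```

```bash
python3 avg.py
```

```text
t 23.82 tau [ 0.112 -0.002  0.002 -0.019  0.022  0.034 -0.003 -0.028] mean 0.015 yaw -29.73
```

Emit:
{"method": "apply_moves", "body": {
  "targets": [
    [[0, 0, 0, -0.02], [0, 0, 0, -0.02]]
  ]
}}

```text
t: 24.12
tcp_pos: [594.4, -224.1, 92.9]
eef_rot: [[0.53, 0.848, 0.003], [0.848, -0.53, -0.0], [0.001, 0.002, -1.0]]
force: [0.7, 0.0, 5.9]
grip_width: 0.49
finger_force: 60.6
```

```bash
python3 avg.py
```

```text
t 24.48 tau [0.2   0.11  0.002 0.093 0.101 0.026 0.102 0.047] mean 0.085 yaw -32.01
```

Emit:
{"method": "apply_moves", "body": {
  "targets": [
    [[0, 0, 0, -0.01], [0, 0, 0, -0.01]]
  ]
}}

```text
t: 24.78
tcp_pos: [594.4, -224.1, 92.9]
eef_rot: [[0.546, 0.837, 0.003], [0.837, -0.546, -0.0], [0.001, 0.002, -1.0]]
force: [-0.1, 0.3, 5.8]
grip_width: 0.487
finger_force: 60.6
```

```bash
python3 avg.py
```

```text
t 25.12 tau [0.226 0.108 0.105 0.112 0.136 0.096 0.062 0.137] mean 0.123 yaw -33.13
```

Load estimate: moving torque is about +0.10, still torque about +0.14, and the turn past contact is about 0.07–0.09 rad. That puts the jaw force at roughly 11–12 N, so I'll release.

Emit:
{"method": "apply_moves", "body": {
  "targets": [
    [[0, 0, 0, 0], [0, 0, 0, 0], [0, 0, 0, 0], [0, 0, 0, 0], [0, 0, 0, 0], [0, 0, 0, 0]]
  ],
  "fingers": 0
}}

```text
t: 25.92
tcp_pos: [593.1, -224.5, 91.8]
eef_rot: [[0.549, 0.836, 0.0], [0.836, -0.549, -0.0], [0.0, 0.0, -1.0]]
force: [-0.5, -0.1, -0.5]
grip_width: 1.001
finger_force: 0.0
```

Emit:
{"method": "apply_moves", "body": {
  "targets": [
    [[0, 0, 0.3, 0], [0, 0, 0.6, 0], [0, 0, 0.9, 0], [0, 0, 0.9, 0], [0, 0, 0.6, 0], [0.3, -0.8, 0, 0], [0.3, -0.8, 0, 0], [0.3, -0.8, 0, 0], [0, 0, 0, 0], [0, 0, 0, 0]]
  ]
}}

```text
t: 27.18
tcp_pos: [629.2, -319.5, 224.3]
eef_rot: [[0.548, 0.836, 0.0], [0.836, -0.548, 0.001], [0.001, -0.0, -1.0]]
force: [0.0, -0.6, 0.3]
grip_width: 1.001
finger_force: 0.0
```

```bash
python3 s.py; python3 - <<'E'
from m import *
im2,_=cams.snapshot("side");im3,_=cams.snapshot("top")
c=np.zeros((600,800,3),np.uint8);c[:300,:400]=cv2.resize(im2[215:335,335:495],(400,300));c[:300,400:]=cv2.resize(im3[160:235,360:460],(400,300));c[300:,:480]=cv2.resize(im3,(480,300))
cv2.imwrite("pics/c6.png",c)
a=np.deg2rad(107.7);ux=np.array([np.cos(a),np.sin(a)]);uy=np.array([-ux[1],ux[0]]);o=np.array([559.9,-119.])
E
```

```text
27.175 [ 629.2 -319.5  224.3] tau [ 0.02  -0.025 -0.026] F [ 0.  -0.6  0.3] yaw -33.24 grip 1.000943792860669 0.0 q7 -23.2
```

View pics/c6.png

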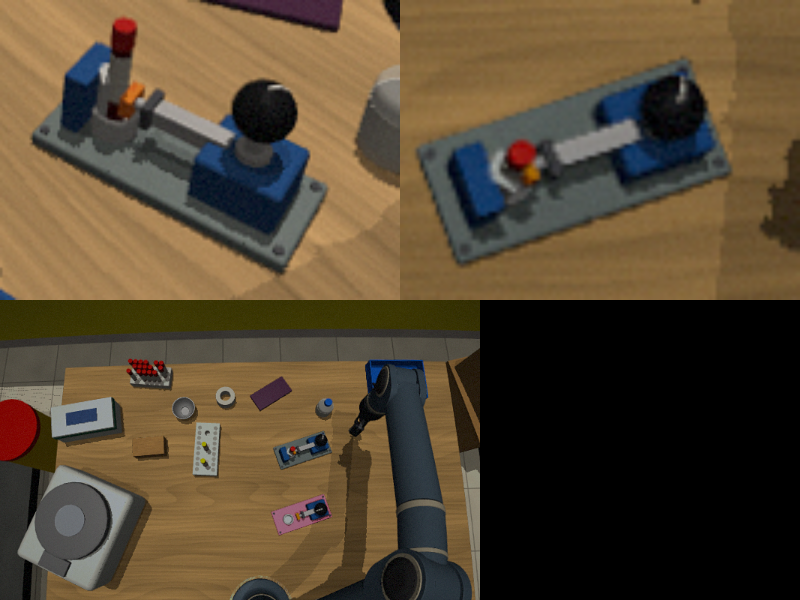

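The final view shows the tube upright in the socket with the orange pad pressed against it at (130,98). The stripe shows the knob turned, the yellow tubes and bystanders have not moved, and the hand is clear.

```bash
python3 -c "
from plant import workorder
print(workorder.hand_in())"
```

```text
the job is handed in; nothing more can be done
None
```

The red-capped tube stands upright and fully home in the grey vise's socket, the jaw pad holds it with an estimated 11–12 N (worked out from knob torque, not measured directly), and the job was handed in at about 27 s with the hand clear and nothing else moved; no verdict came back.

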